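Close the ultrasonic cleaner and start it

ROBOT

A 7-joint arm with a two-finger parallel gripper is mounted at the origin on the work surface. World frame = base frame: x ahead of the robot, y to its left, z up, the work surface at z = 0. Lengths are in m, angles in degrees, forces in N, time in s.
With the tool pointing down it reaches from about 0.425 to 0.875 m from the base axis. Payload 4.7 kg.
Tool frame: the origin (TCP) lies midway between the tips of the shut fingers; the grasp point (between the pads) lies 19 mm behind it; z points along the fingers, y is the line along which they close (so a half turn about z gives the same grasp; the last joint's range is limited). The gripper opens to 87 mm and grips with 3 to 60 N. Pads are 19 mm wide; open, the fingers measure 117 mm over their backs; the gripper's body (75 mm by 190 mm) begins 51 mm behind the grasp point.
Start: joints at [65.839, 18.392, -4.016, 83.108, 1.295, 78.541, -3.26], TCP at [0.274, -0.589, 0.223] pointing down, gripper open.
Joint ranges: [-163.93, 163.93], [-17.29, 119.83], [-79.2, 71.16], [3.27, 140.29], [-89.18, 269.18], [5.43, 117.66], [-154.24, 154.24]. Speed limits (degrees/s): [147.25, 147.25, 180, 180, 180, 180, 180].

INTERFACE

Orientations are given as [roll, pitch, yaw] about the fixed x, y, z axes, in that order (R = Rz(yaw) Ry(pitch) Rx(roll)).
In Python, from cell import env gives the robot as it stands.
- The arm moves only by the tool step_arm, never from a script. Its argument "moves" is a list of rows, each an object with "dp": the shift along the tool's x, y, z in mm, a list of three; "dr": the turn, a rotation vector about the tool's x, y, z in rad, a list of three; "fingers": the closure, from 0 (fully open) to 1 (shut). In form: [{"dp": [dx, dy, dz], "dr": [ax, ay, az], "fingers": fingers}, ...]. A call has exactly 5 rows; each row shifts and turns the commanded pose from where the row before left it, along the tool's axes as they then stand; what a row does not reach is not made up. A row lasts 1/8 s, in which the tool goes at most 62.5 mm and 10.7 degrees, less where a joint would pass 70% of its speed; a pose out of reach is approached as far as the arm can. A call with a gripper value outside its range is refused whole. The fingers move at their own pace and stop on an object; "squeeze" is the grip in N (left out, the last holds). Time passes only in rows, so rows that do not move let the fingers close, or fill a call up. It gives the time, the measured TCP pose, the force, the opening and the grip force at its end, in the units of the state.
- env.get_obs(): the state, without advancing time (a new reading comes with each control period).
- env.read_camera(name): name is "side" or "top"; returns the picture (400x640x3 uint8, red, green, blue); there is no depth.
- env.camera_model(name): a dict with "fx", "fy", "cx", "cy" (pixels), "R" (3x3) and "t" (3): a world point X has camera coordinates R X + t. Camera axes: x right, y down, z forward; pixel columns grow to the right and rows downward; lengths in m; the calibration is good to about 2 mm. A picture is of the moment at which its call begins. camera_model takes no time and is no camera call.
- env.sign_off(): hands the job in; it is judged then, once.
The state is a dict: "time_s": time; "qpos": joint angles; "joint_velocities": joint speeds; "effort": joint torques, N m; "tool_pos": TCP position; "tool_rot": TCP orientation; "force": force on the tool from outside, world axes, zero at the start; "wrist_torque": the same for the moment, N m; "grip_width": finger opening in m; "grasp_force": force on a finger pad.
Only numpy, scipy, OpenCV 4.12 (cv2) and the standard library are available. Lean on these libraries where they do the work, as an engineer would, in place of code of your own. Each camera call takes 0.05 s, during which the arm holds its last target. There are 200 camera calls.

TASK

The lid of the little ultrasonic cleaner stands open. With the fingertips, push it gently down from its outside until it is fully shut, without gripping it, reaching under it, raising it or slamming it; then press the large round button on the front deck all the way down to start the wash, and let it come up again. Leave the small button alone and the things standing round the cleaner where they are.

Things in the scene. Friction and masses are not known exactly. Their poses are not given: they have to be found in the camera images.
- cleaner: White ultrasonic cleaner, fixed, 220 mm deep (x), 210 wide (y). Origin on the bench under its middle; its x points front (robot side) to back, y to its left, z up; turned up to 0.4 rad. From x = -115 to -50 mm lies the low front deck (top 85 mm above the bench) with two buttons; from -50 to +105 mm the open-topped tank, rim 120 mm above the bench.
- lid (a joint): Angle of the flat grey lid, hinged along the back of the tank: 0 rad = shut, level on the rim; grows as it opens upward (starts 0.65 to 1.15, stop 1.6). Shut, it reaches from the hinge forward to the deck. The hinge is stiff: the lid stays at any angle it is left at and takes about 1 to 4 N at the free edge to move. It has no handle.
- lid_hinge (a point): Middle of the hinge line, 120.5 mm above the bench at x = +100 mm of the cleaner. Fixed to the lid: its x axis points in the lid's plane away from the free edge, y along the hinge, z out of the lid's outside (upper) face.
- lid_edge (a point): Middle of the lid's free edge, on the outside face: 152 mm from the hinge line along the lid and 10 mm out along the lid's outward normal. The lid is 206 mm wide and 10 mm thick. When shut its outside face is level, 130.5 mm above the bench.
- lid_inside (a point): Middle of the lid's inner (lower) face. That face is a white liner sheet, 146 x 200 x 4 mm. It is the inside of the lid and must not be touched by the fingers.
- start (a joint): Travel of the large round button (26 mm diameter, in a 42 mm black collar): 0 = up, 0.006 m = fully down. A spring brings it up; fully down takes about 5 N.
- start_top (a point): Centre of the top face of the large button, 103 mm above the bench when up, 33 mm in front of the shut lid's free edge. It is pressed straight down. It may sit on the left or the right half of the deck, 35 to 65 mm off the middle; the small button is then on the other.
- timer (a joint): Travel of the small round button (14 mm diameter, in a 30 mm collar), 0 = up, 0.006 m = down; 5 N spring. Not to be pressed.
- timer_top (a point): Centre of the top face of the small button, 103 mm above the bench.
- jar: Closed glass jar with steel cap, 60 mm diameter, 80 mm tall, loose on the bench beside the cleaner. Origin at the centre of its underside.
- mandrel: Steel ring mandrel, a slim cone on a 60 mm round foot, 120 mm tall, loose on the bench beside the cleaner. Origin at the centre of its underside.
- cup: White ceramic cup without handle, 64 mm wide, 65 mm tall, loose on the bench beside the cleaner. Origin at the centre of its underside.
There are look-alikes about, which are no part of the job. Several things look just like the mandrel: the one meant starts nearest to the robot's base.

How it is judged (in metres and radians):
On the way, in this order (a step that is already met when the one before it is completed fails the run):
1. the lid is pushed fully shut (value of joint lid below 0.03 rad), for 0.2 s.
2. then the large button is pressed down (value of joint start above 0.0045 m), for 0.05 s.
At the end, for the whole second after the job is handed in: The lid is shut (within 0.03 rad, 4.5 mm at its free edge), both buttons are up (within 1.5 mm), and jar, mandrel and cup stand upright and at rest within 20 mm of where they were (value of joint lid below 0.03 rad and value of joint each of start, timer below 0.0015 m and distance of each of jar, mandrel, cup from where it was at the start of the episode below 0.02 m and angle between each of jar, mandrel, cup's own z axis and vertical below 0.15 rad and linear speed of each of jar, mandrel, cup below 0.02 m/s); the robot touches nothing.
It fails at once if the fingers grip the lid or reach under it (they touch its inside with more than 0.5 N) (contact force between the fingers and lid_c1 above 0.5 N).
It fails at once if the lid is raised (beyond 1.3 rad), slammed (closes faster than 3 rad/s), or the cleaner or its lid is pushed with more than 90 N (value of joint lid above 1.3 rad or velocity of joint lid below -3 rad/s or contact force between the fingers and cleaner above 90 N).
It fails at once if the large button is pressed (over 3 mm) while the lid is open (over 0.06 rad) (value of joint start above 0.003 m and value of joint lid above 0.06 rad).
It fails at once if the small button is pressed (over 3 mm) (value of joint timer above 0.003 m).
It fails at once if the jar, mandrel or cup is lifted or displaced by more than 20 mm, or tipped by more than 0.35 rad (distance of any of jar, mandrel, cup from where it was at the start of the episode above 0.02 m or angle between any of jar, mandrel, cup's own z axis and vertical above 0.35 rad).
It also fails if it takes over 40 s, if anything falls off the work surface, if the arm or the gripper's body presses on something with over 40 N, if the wrist force passes 120 N, or if a joint passes its speed limit or range.

## Working session

There is one attempt and no reset: what is moved stays moved. The work goes in short steps, Python scripts to look and compute and a tool call to move; the robot and the scene stay as the last step left them, time stands still between calls to the robot, and variables do not carry over. Pictures are saved under pics/ and viewed, at most 10 in all, crops included, and the job is handed in when it is done.

Besides the shell and the picture viewer there is one more tool, called after ">>>" by a JSON object that holds its "fn" and its "kwargs", one argument or row to a line. step_arm: Moves the arm, as the interface text tells. Its arguments: {"type":"object","properties":{"moves":{"type":"array","items":{"type":"object","properties":{"dp":{"type":"array","items":{"type":"number"}},"dr":{"type":"array","items":{"type":"number"}},"fingers":{"type":"number"}}}},"squeeze":{"type":"number"}},"required":["moves"]}

```bash
mkdir -p pics; python3 - <<'E'
from cell import env
import cv2
o=env.get_obs(); print({k:o[k] for k in('time_s','tool_pos','tool_rot','force','grip_width')})
for n in('side','top'):
    cv2.imwrite(f'pics/{n}0.png',env.read_camera(n)[:,:,::-1])
    m=env.camera_model(n); print(n,m)
E
```

```text
{'time_s': 0.0, 'tool_pos': array([ 0.27408997, -0.58877096,  0.22142342]), 'tool_rot': array([-1.79888965e+02,  4.57412219e-03,  2.49673510e+01]), 'force': array([-0.31222999, -0.5530839 , -1.4701543 ]), 'grip_width': 0.08728759681166742}
side {'fx': 417.7755899626682, 'fy': 417.7755899626682, 'cx': 319.23136698791916, 'cy': 197.22566603415876, 'R': array([[-0.92593664, -0.37766275,  0.00349158],
       [-0.25603506,  0.62088543, -0.7409098 ],
       [ 0.27764616, -0.68692949, -0.67159547]]), 't': array([0.56475547, 0.16213681, 0.98057408])}
top {'fx': 412.7701608741823, 'fy': 412.7701608741823, 'cx': 315.16055614956764, 'cy': 196.02360106133605, 'R': array([[ 0.01516597, -0.99987565, -0.00432236],
       [-0.98684795, -0.01427229, -0.16101993],
       [ 0.16093821,  0.00670753, -0.98694169]]), 't': array([0.07019953, 0.59759965, 0.91947126])}
```

View pics/side0.png

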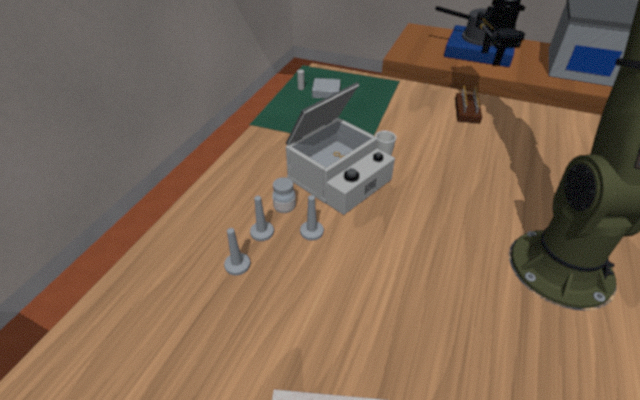

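View pics/top0.png

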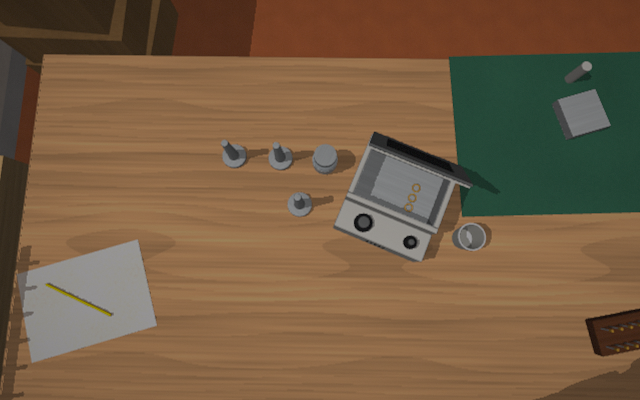

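The side view shows the open cleaner, with its large button at (352,175) and small button at (378,157). In the top view these are at (364,222) and (410,242). There are three mandrels, in the top view at (234,155), (281,157) and (299,204). The one nearest the base is (299,204), and I'll stay clear of all three. The jar is at (325,158) and the cup at (471,237).

```bash
python3 - <<'E'
import cv2
a=cv2.imread('pics/top0.png')[120:270,280:500]; cv2.imwrite('pics/topc.png',cv2.resize(a,None,fx=3.6,fy=3.6,interpolation=cv2.INTER_CUBIC))
a=cv2.imread('pics/side0.png')[75:225,230:420]; cv2.imwrite('pics/sidec.png',cv2.resize(a,None,fx=4,fy=4,interpolation=cv2.INTER_CUBIC))
E
```

```text
(no output)
```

View pics/topc.png

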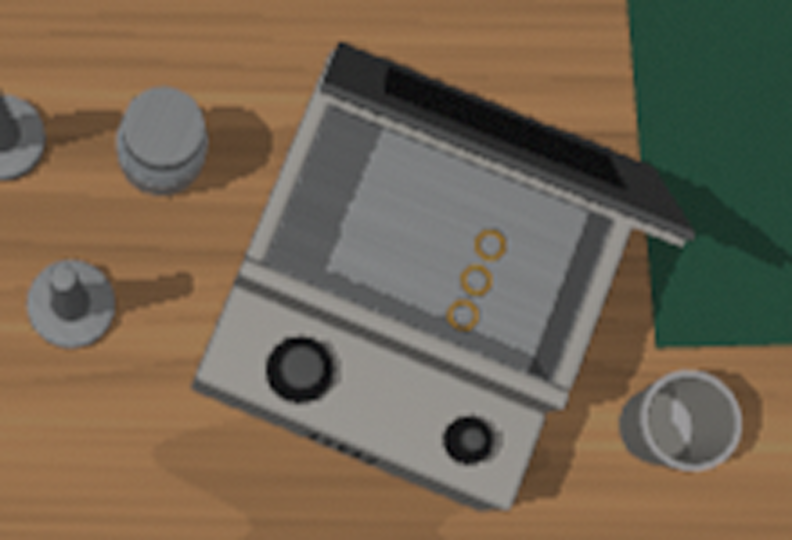

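View pics/sidec.png

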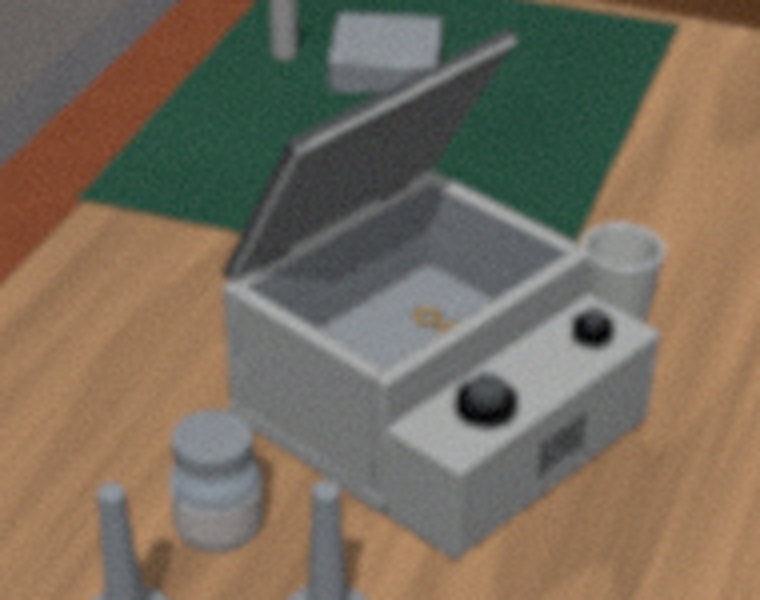

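```bash
cat > geo.py <<'E'
import numpy as np
from cell import env
M={n:env.camera_model(n) for n in('top','side')}
def proj(n,X):
    m=M[n];c=m['R']@np.asarray(X)+m['t'];return np.array([m['fx']*c[0]/c[2]+m['cx'],m['fy']*c[1]/c[2]+m['cy']])
def W(p,x,y,z):
    c,s=np.cos(p[2]),np.sin(p[2]);return np.array([p[0]+c*x-s*y,p[1]+s*x+c*y,z])
def lid(p,a,r,y,h=.010): # r from hinge toward free edge, h outward
    return W(p,.1-r*np.cos(a)+h*np.sin(a),y,.1205+r*np.sin(a)+h*np.cos(a))
E
python3 - <<'E'
from geo import *
from scipy.optimize import least_squares
T=lambda u,v:np.array([u/3.6+280-.36,v/3.6+120-.36])
S=lambda u,v:np.array([u/4+230-.38,v/4+75-.38])
obs=[('start top',lambda p:W(p,-.085,p[4],.103),T(302,368),S(486,396)),
('timer top',lambda p:W(p,-.085,-p[5],.103),T(472,440),S(594,323)),
('rimFL',lambda p:W(p,-.05,.105,.12),T(243,265),S(385,380)),
('rimFR',lambda p:W(p,-.05,-.105,.12),T(562,408),S(583,254)),
('deckFL',lambda p:W(p,-.115,.105,.085),T(196,382),S(462,470)),
('deckFR',lambda p:W(p,-.115,-.105,.085),T(508,505),S(658,335)),
('lidL',lambda p:lid(p,p[3],.152,.103),T(327,88),S(291,145)),
('lidR',lambda p:lid(p,p[3],.152,-.103),T(693,236),S(512,35))]
def f(p,d=0):
    return np.concatenate([np.r_[proj('top',g(p))-t,proj('side',g(p))-s] for _,g,t,s in obs])
r=least_squares(f,[.6,-.2,-.3,.9,.05,.05],loss='soft_l1')
p=r.x;print(p.round(4))
for o,e in zip(obs,f(p).reshape(-1,4)):print(o[0],e.round(1),o[1](p).round(3))
np.save('p.npy',p)
print('hinge',W(p,.1,0,.1205).round(3))
# cup/mandrel/jar rough, top view
def ray(uv,z):
    m=M['top'];d=m['R'].T@np.array([(uv[0]-m['cx'])/m['fx'],(uv[1]-m['cy'])/m['fy'],1]);c=-m['R'].T@m['t'];return c+d*(z-c[2])/d[2]
for n,uv,z in(('jar',T(163,125),.08),('mandrel',T(70,300),.0),('mandtip',T(66,278),.12),('cup',T(690,420),.065)):print(n,ray(uv,z).round(3))
E
```

```text
[ 0.5942 -0.1026 -0.3836  1.0447  0.0466  0.0643]
start top [-0.2 -0.4 -0.1 -2.6] [ 0.533 -0.028  0.103]
timer top [ 0.1 -0.7 -0.3 -2.6] [ 0.491 -0.13   0.103]
rimFL [-2.   2.2 -0.1  0.3] [0.587 0.013 0.12 ]
rimFR [ 0.5  0.   2.2 -1.7] [ 0.509 -0.181  0.12 ]
deckFL [-1.  -1.3 -0.7  0.2] [0.527 0.038 0.085]
deckFR [ 0.7  1.6  0.7 -2. ] [ 0.448 -0.157  0.085]
lidL [-2.8 -0.2 -0.1 -0.9] [ 0.663 -0.019  0.257]
lidR [-0.2  0.6  0.1 -1.8] [ 0.586 -0.21   0.257]
hinge [ 0.687 -0.14   0.12 ]
jar [0.689 0.058 0.08 ]
mandrel [0.587 0.119 0.   ]
mandtip [0.582 0.116 0.12 ]
cup [ 0.506 -0.276  0.065]
```

The fit agrees with the given sizes to about 3 px. The lid is at 1.045 rad and the cleaner's yaw is -22°. I'll raise the tool, turn it to yaw 68° so that tool x lies along cleaner y and tool y along cleaner x, and shut the fingers.

>>> {"fn": "step_arm", "kwargs": {
  "moves": [
    {"dp": [0,0,-22],"dr": [0,0,-0.15],"fingers": 1},
    {"dp": [0,0,-22],"dr": [0,0,-0.15],"fingers": 1},
    {"dp": [0,0,-22],"dr": [0,0,-0.15],"fingers": 1},
    {"dp": [0,0,-22],"dr": [0,0,-0.15],"fingers": 1},
    {"dp": [0,0,-22],"dr": [0,0,-0.15],"fingers": 1}
  ],
  "squeeze": 30
}}

```text
time_s: 0.72
tool_pos: [0.2742, -0.5891, 0.3327]
tool_rot: [-180.0, -0.0, 68.2]
force: [-0.3, -0.2, -1.2]
grip_width: 0.0448
grasp_force: 0.0
```

>>> {"fn": "step_arm", "kwargs": {
  "moves": [
    {"dp": [40,14,0],"dr": [0,0,0],"fingers": 1},
    {"dp": [40,14,0],"dr": [0,0,0],"fingers": 1},
    {"dp": [40,14,0],"dr": [0,0,0],"fingers": 1},
    {"dp": [40,14,0],"dr": [0,0,0],"fingers": 1},
    {"dp": [40,14,0],"dr": [0,0,0],"fingers": 1}
  ]
}}

```text
time_s: 1.35
tool_pos: [0.415, -0.4289, 0.3321]
tool_rot: [-180.0, -0.0, 67.9]
force: [1.0, 0.4, -0.9]
grip_width: 0.0016
grasp_force: 0.0
```

>>> {"fn": "step_arm", "kwargs": {
  "moves": [
    {"dp": [40,14,0],"dr": [0,0,0],"fingers": 1},
    {"dp": [40,14,0],"dr": [0,0,0],"fingers": 1},
    {"dp": [40,14,0],"dr": [0,0,0],"fingers": 1},
    {"dp": [40,14,0],"dr": [0,0,0],"fingers": 1},
    {"dp": [40,14,0],"dr": [0,0,0],"fingers": 1}
  ]
}}

```text
time_s: 1.98
tool_pos: [0.5549, -0.27, 0.3321]
tool_rot: [-180.0, 0.0, 67.9]
force: [0.6, -0.3, 0.3]
grip_width: 0.0005
grasp_force: 0.0
```

>>> {"fn": "step_arm", "kwargs": {
  "moves": [
    {"dp": [34,12,0],"dr": [0,0,0],"fingers": 1},
    {"dp": [34,12,0],"dr": [0,0,0],"fingers": 1},
    {"dp": [34,12,0],"dr": [0,0,0],"fingers": 1},
    {"dp": [34,12,0],"dr": [0,0,0],"fingers": 1},
    {"dp": [34,12,0],"dr": [0,0,0],"fingers": 1}
  ]
}}

```text
time_s: 2.6
tool_pos: [0.6743, -0.1354, 0.3319]
tool_rot: [-179.9, 0.0, 67.9]
force: [0.1, -0.4, 0.1]
grip_width: 0.0003
grasp_force: 0.0
```

>>> {"fn": "step_arm", "kwargs": {
  "moves": [
    {"dp": [0,0,20],"dr": [0,0,0],"fingers": 1},
    {"dp": [0,0,20],"dr": [0,0,0],"fingers": 1},
    {"dp": [0,0,20],"dr": [0,0,0],"fingers": 1},
    {"dp": [0,0,20],"dr": [0,0,0],"fingers": 1},
    {"dp": [0,0,10],"dr": [0,0,0],"fingers": 1}
  ]
}}

```text
time_s: 3.22
tool_pos: [0.6731, -0.1362, 0.2407]
tool_rot: [-179.9, 0.0, 67.9]
force: [-1.1, -0.6, -0.6]
grip_width: 0.0004
grasp_force: 0.0
```

```bash
python3 - <<'E'
from cell import env
import cv2,numpy as np
o=env.get_obs(); print({k:o[k] for k in('qpos','force')})
a=env.read_camera('side')[20:220,200:460,::-1];b=env.read_camera('top')[60:260,280:500,::-1]
f=lambda a:cv2.resize(a,(400,int(400*a.shape[0]/a.shape[1])))[:305]
cv2.imwrite('pics/m1.png',np.hstack([f(a),f(b)]))
E
```

```text
{'qpos': array([ 28.53369871,  24.90416815, -27.36709265,  74.71477167,
        11.23661243,  83.14571534, -20.06448474]), 'force': array([-1.05177451, -0.61773501, -0.60310453])}
```

View pics/m1.png

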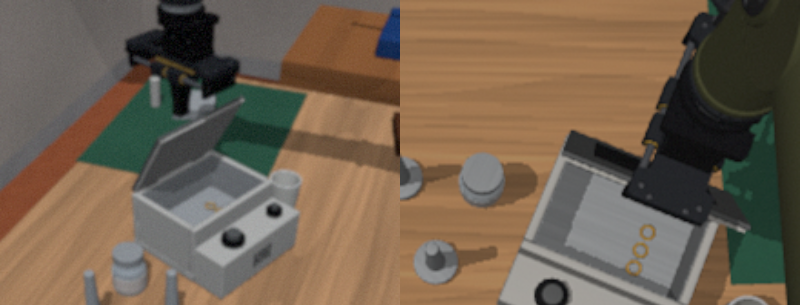

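The side view shows the shut fingertips behind and above the lid's outside face, clear of it, and nothing has moved. Next I'll follow the lid's arc with the tips, starting with first contact.

>>> {"fn": "step_arm", "kwargs": {
  "moves": [
    {"dp": [0,-10,2],"dr": [0,0,0],"fingers": 1},
    {"dp": [0,-10,2],"dr": [0,0,0],"fingers": 1},
    {"dp": [0,-10,2],"dr": [0,0,0],"fingers": 1},
    {"dp": [0,-9,1],"dr": [0,0,0],"fingers": 1},
    {"dp": [0,-9,1],"dr": [0,0,0],"fingers": 1}
  ]
}}

```text
time_s: 3.95
tool_pos: [0.6291, -0.1181, 0.235]
tool_rot: [179.9, 0.0, 67.9]
force: [0.8, 0.2, -0.0]
grip_width: 0.0004
grasp_force: 0.8
```

>>> {"fn": "step_arm", "kwargs": {
  "moves": [
    {"dp": [0,-8,7],"dr": [0,0,0],"fingers": 1},
    {"dp": [0,-8,6],"dr": [0,0,0],"fingers": 1},
    {"dp": [0,-7,7],"dr": [0,0,0],"fingers": 1},
    {"dp": [0,-7,8],"dr": [0,0,0],"fingers": 1},
    {"dp": [0,-6,8],"dr": [0,0,0],"fingers": 1}
  ]
}}

```text
time_s: 4.58
tool_pos: [0.5953, -0.1042, 0.1978]
tool_rot: [-180.0, 0.0, 67.9]
force: [-0.8, 1.1, 3.1]
grip_width: 0.0003
grasp_force: 0.8
```

>>> {"fn": "step_arm", "kwargs": {
  "moves": [
    {"dp": [0,-5,9],"dr": [0,0,0],"fingers": 1},
    {"dp": [0,-4,9],"dr": [0,0,0],"fingers": 1},
    {"dp": [0,-4,9],"dr": [0,0,0],"fingers": 1},
    {"dp": [0,-3,10],"dr": [0,0,0],"fingers": 1},
    {"dp": [0,-3,9],"dr": [0,0,0],"fingers": 1}
  ]
}}

```text
time_s: 5.2
tool_pos: [0.5783, -0.0974, 0.1518]
tool_rot: [180.0, 0.0, 67.9]
force: [0.7, -0.5, 1.2]
grip_width: 0.0006
grasp_force: 0.6
```

>>> {"fn": "step_arm", "kwargs": {
  "moves": [
    {"dp": [0,-1,5],"dr": [0,0,0],"fingers": 1},
    {"dp": [0,-1,4],"dr": [0,0,0],"fingers": 1},
    {"dp": [0,-1,4],"dr": [0,0,0],"fingers": 1},
    {"dp": [0,0,3],"dr": [0,0,0],"fingers": 1},
    {"dp": [0,0,2],"dr": [0,0,0],"fingers": 1}
  ]
}}

```text
time_s: 5.82
tool_pos: [0.5753, -0.0962, 0.1343]
tool_rot: [-180.0, 0.0, 67.9]
force: [-0.2, 0.3, 1.8]
grip_width: 0.0002
grasp_force: 0.6
```

>>> {"fn": "step_arm", "kwargs": {
  "moves": [
    {"dp": [0,0,2],"dr": [0,0,0],"fingers": 1},
    {"dp": [0,0,1],"dr": [0,0,0],"fingers": 1},
    {"dp": [0,0,1],"dr": [0,0,0],"fingers": 1},
    {"dp": [0,0,1],"dr": [0,0,0],"fingers": 1},
    {"dp": [0,0,0],"dr": [0,0,0],"fingers": 1}
  ]
}}

```text
time_s: 6.45
tool_pos: [0.5755, -0.0962, 0.1309]
tool_rot: [180.0, 0.0, 67.9]
force: [-3.3, 0.7, 8.8]
grip_width: 0.0005
grasp_force: 4.2
```

>>> {"fn": "step_arm", "kwargs": {
  "moves": [
    {"dp": [0,0,1],"dr": [0,0,0],"fingers": 1},
    {"dp": [0,0,0],"dr": [0,0,0],"fingers": 1},
    {"dp": [0,0,0],"dr": [0,0,0],"fingers": 1},
    {"dp": [0,0,0],"dr": [0,0,0],"fingers": 1},
    {"dp": [0,0,0],"dr": [0,0,0],"fingers": 1}
  ]
}}

```text
time_s: 7.08
tool_pos: [0.5755, -0.0962, 0.1308]
tool_rot: [180.0, 0.0, 67.9]
force: [-6.0, 1.4, 12.0]
grip_width: 0.0006
grasp_force: 6.5
```

The lid is seated: the force rises while z stays at 0.1308. Next I'll lift and go over the large button, 65 mm forward and 48 mm to the left.

>>> {"fn": "step_arm", "kwargs": {
  "moves": [
    {"dp": [0,0,-15],"dr": [0,0,0],"fingers": 1},
    {"dp": [0,0,-20],"dr": [0,0,0],"fingers": 1},
    {"dp": [16,-22,0],"dr": [0,0,0],"fingers": 1},
    {"dp": [16,-22,0],"dr": [0,0,0],"fingers": 1},
    {"dp": [16,-21,0],"dr": [0,0,0],"fingers": 1}
  ]
}}

```text
time_s: 7.7
tool_pos: [0.5333, -0.0265, 0.1645]
tool_rot: [179.9, -0.0, 67.9]
force: [1.2, -0.3, -1.0]
grip_width: 0.0006
grasp_force: 0.0
```

```bash
python3 - <<'E'
from geo import *
import cv2
o=env.get_obs(); t=o['tool_pos'];print(t,o['force']);p=np.load('p.npy')
A=env.read_camera('side')[:,:,::-1];B=env.read_camera('top')[:,:,::-1]
print('tcp px',proj('side',t),'start',proj('side',W(p,-.085,p[4],.103)),'lid edge shut',[proj('side',lid(p,0,.152,y)).round(1) for y in(.103,-.103)])
f=lambda a:cv2.resize(a,(400,int(400*a.shape[0]/a.shape[1])),interpolation=cv2.INTER_CUBIC)
a=A[90:220,265:405];b=B[110:260,290:450]
h=min(f(a).shape[0],f(b).shape[0]);cv2.imwrite('pics/m2.png',np.hstack([f(a)[:h],f(b)[:h]]))
E
```

```text
[ 0.53332495 -0.02651924  0.164461  ] [ 1.16419016 -0.33416231 -0.98672342]
tcp px [352.0917747  151.78487673] start [351.068816   170.97654984] lid edge shut [array([326.9, 166.7]), array([378. , 133.9])]
```

View pics/m2.png

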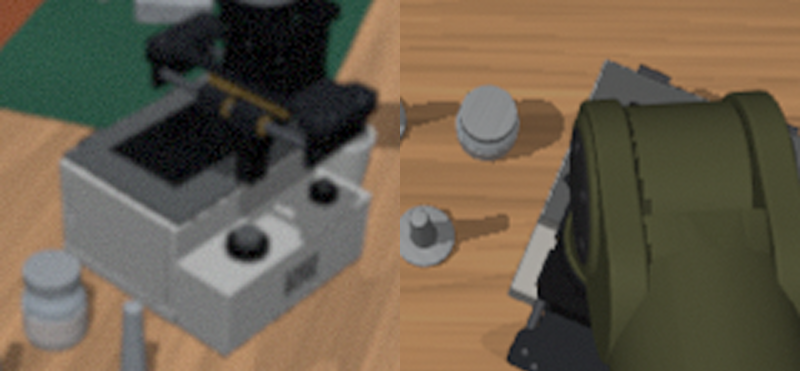

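The lid is shut flat, and the fingertips at crop (252,182) are above the large button at (248,240). Pressing straight down.

>>> {"fn": "step_arm", "kwargs": {
  "moves": [
    {"dp": [0,0,14],"dr": [0,0,0],"fingers": 1},
    {"dp": [0,0,14],"dr": [0,0,0],"fingers": 1},
    {"dp": [0,0,14],"dr": [0,0,0],"fingers": 1},
    {"dp": [0,0,10],"dr": [0,0,0],"fingers": 1},
    {"dp": [0,0,5],"dr": [0,0,0],"fingers": 1}
  ]
}}

```text
time_s: 8.43
tool_pos: [0.5328, -0.0276, 0.1055]
tool_rot: [-179.9, 0.0, 67.9]
force: [-1.1, 0.8, 2.5]
grip_width: 0.0004
grasp_force: 1.2
```

>>> {"fn": "step_arm", "kwargs": {
  "moves": [
    {"dp": [0,0,3],"dr": [0,0,0],"fingers": 1},
    {"dp": [0,0,3],"dr": [0,0,0],"fingers": 1},
    {"dp": [0,0,2],"dr": [0,0,0],"fingers": 1},
    {"dp": [0,0,1],"dr": [0,0,0],"fingers": 1},
    {"dp": [0,0,0],"dr": [0,0,0],"fingers": 1}
  ]
}}

```text
time_s: 9.05
tool_pos: [0.5335, -0.0275, 0.1011]
tool_rot: [180.0, 0.1, 67.9]
force: [-10.2, -0.0, 22.8]
grip_width: 0.0007
grasp_force: 11.6
```

It meets 23 N at z = 0.101, which looks blocked before full travel. I'll check.

```bash
python3 - <<'E'
from geo import *
import cv2
o=env.get_obs(); t=o['tool_pos'];print(t,o['tool_rot'],o['force'],o['wrist_torque'])
A=env.read_camera('side')[:,:,::-1]
p=np.load('p.npy');print('tcp px',proj('side',t))
def cr(a):return cv2.resize(a[130:200,305:395],(390,303),interpolation=cv2.INTER_CUBIC)
old=cv2.imread('pics/side0.png')
cv2.imwrite('pics/m3.png',np.hstack([cr(old),cr(A)]))
E
```

```text
[ 0.53345491 -0.02749632  0.10111642] [1.79954723e+02 1.01225453e-01 6.79377996e+01] [-10.23863302  -0.0498919   22.7694239 ] [-0.05842803  2.44848247  0.03546823]
tcp px [350.78609303 171.51807575]
```

View pics/m3.png

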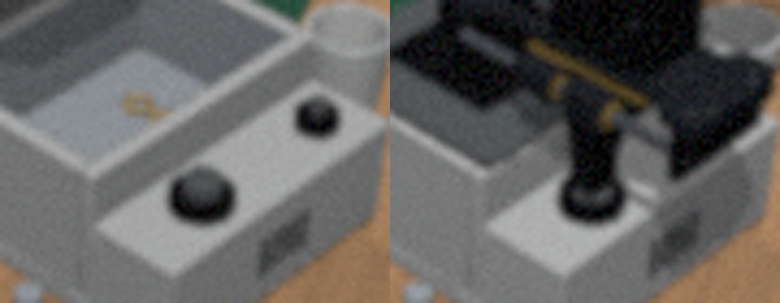

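The tip is blocked at about 101 mm, most likely because the flat shut tips overlap the collar. I'll lift and tilt the tool 30° with its body leaning to the front, so that only the front tip edge, narrower than the button, goes down.

>>> {"fn": "step_arm", "kwargs": {
  "moves": [
    {"dp": [0,0,-25],"dr": [0,0,0],"fingers": 1},
    {"dp": [0,6,-35],"dr": [0,0,0],"fingers": 1},
    {"dp": [0,0,0],"dr": [-0.175,0,0],"fingers": 1},
    {"dp": [0,0,0],"dr": [-0.175,0,0],"fingers": 1},
    {"dp": [0,0,0],"dr": [-0.175,0,0],"fingers": 1}
  ]
}}

```text
time_s: 9.72
tool_pos: [0.54, -0.0291, 0.1591]
tool_rot: [149.4, -0.1, 68.0]
force: [0.8, 0.1, -0.1]
grip_width: 0.0008
grasp_force: 0.0
```

```bash
cat > cl.py <<'E'
from geo import *
from scipy.spatial.transform import Rotation as Ro
o=env.get_obs();p=np.load('p.npy');t=o['tool_pos'];c,s=np.cos(p[2]),np.sin(p[2])
d=t[:2]-p[:2];print('cleaner xyz',(c*d[0]+s*d[1]).round(4),(-s*d[0]+c*d[1]).round(4),t[2].round(4))
R=Ro.from_euler('xyz',o['tool_rot'],degrees=True).as_matrix();C=np.array([[c,s,0],[-s,c,0],[0,0,1]])
print('tool axes (cols) in cleaner\n',(C@R).round(3));print('F cleaner',(C@o['force']).round(1),'q',o['qpos'].round(1))
E
python3 - <<'E'
from cl import *
import cv2
A=env.read_camera('side')[:,:,::-1];print('tcp px',proj('side',t).round(1))
cv2.imwrite('pics/m4.png',cv2.resize(A[90:200,300:400],(560,600),interpolation=cv2.INTER_CUBIC))
E
```

```text
cleaner xyz -0.0778 0.0479 0.1591
tool axes (cols) in cleaner
 [[ 0.     0.861  0.509]
 [ 1.    -0.001  0.001]
 [ 0.002  0.509 -0.861]]
F cleaner [ 0.7  0.4 -0.1] q [ 29.7 -12.  -35.9 126.9  12.4  36.5 -37.6]
tcp px [349.8 152.4]
```

View pics/m4.png

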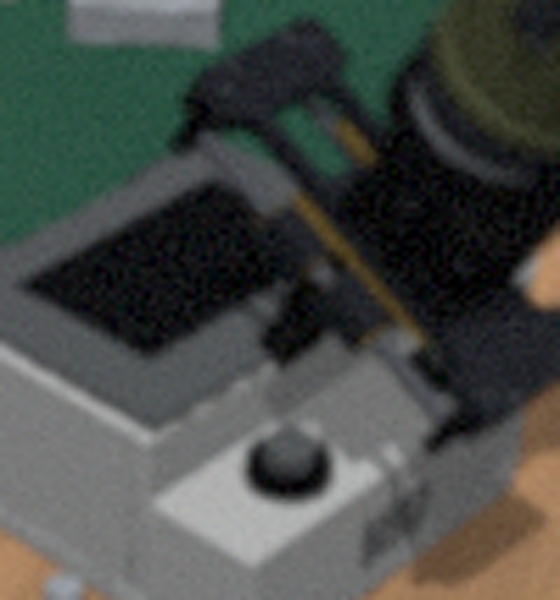

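In the tilted view the tip edge at crop (285,350) is above the button at (288,450), and the tool is clear of the lid. Going straight down is dp (0, -5.1, 8.6) per 10 mm.

>>> {"fn": "step_arm", "kwargs": {
  "moves": [
    {"dp": [-1,-6,10],"dr": [0,0,0],"fingers": 1},
    {"dp": [0,-6,10],"dr": [0,0,0],"fingers": 1},
    {"dp": [0,-6,10],"dr": [0,0,0],"fingers": 1},
    {"dp": [0,-4,7],"dr": [0,0,0],"fingers": 1},
    {"dp": [0,-2,3],"dr": [0,0,0],"fingers": 1}
  ]
}}

```text
time_s: 10.4
tool_pos: [0.538, -0.0304, 0.1101]
tool_rot: [150.0, -0.0, 67.9]
force: [-1.8, -0.2, 2.4]
grip_width: -0.0002
grasp_force: 1.0
```

>>> {"fn": "step_arm", "kwargs": {
  "moves": [
    {"dp": [0,-1,2],"dr": [0,0,0],"fingers": 1},
    {"dp": [0,-1,1.5],"dr": [0,0,0],"fingers": 1},
    {"dp": [0,-1,1.5],"dr": [0,0,0],"fingers": 1},
    {"dp": [0,0,0],"dr": [0,0,0],"fingers": 1},
    {"dp": [0,0,0],"dr": [0,0,0],"fingers": 1}
  ]
}}

```text
time_s: 11.02
tool_pos: [0.5383, -0.0303, 0.1057]
tool_rot: [149.8, -0.0, 67.9]
force: [-2.0, -0.2, 3.9]
grip_width: 0.0004
grasp_force: 2.2
```

```bash
python3 cl.py
```

```text
cleaner xyz -0.0789 0.0461 0.1057
tool axes (cols) in cleaner
 [[ 0.001  0.865  0.502]
 [ 1.    -0.001 -0.001]
 [ 0.     0.502 -0.865]]
F cleaner [-1.8 -1.   3.9] q [ 31.9  -7.  -39.7 130.   20.6  30.7 -46.1]
```

>>> {"fn": "step_arm", "kwargs": {
  "moves": [
    {"dp": [0,-1,1.5],"dr": [0,0,0],"fingers": 1},
    {"dp": [0,-0.5,1],"dr": [0,0,0],"fingers": 1},
    {"dp": [0,-0.5,1],"dr": [0,0,0],"fingers": 1},
    {"dp": [0,0,0],"dr": [0,0,0],"fingers": 1},
    {"dp": [0,0,0],"dr": [0,0,0],"fingers": 1}
  ]
}}

```text
time_s: 11.65
tool_pos: [0.5389, -0.0304, 0.1042]
tool_rot: [149.7, 0.1, 67.9]
force: [-19.4, 3.0, 30.2]
grip_width: 0.0004
grasp_force: 15.1
```

There is a hard stop at 0.1042. I'll raise it in small steps to find where the spring contact ends, which gives the travel reached.

>>> {"fn": "step_arm", "kwargs": {
  "moves": [
    {"dp": [0,1,-2],"dr": [0,0,0],"fingers": 1},
    {"dp": [0,1,-2],"dr": [0,0,0],"fingers": 1},
    {"dp": [0,1,-2],"dr": [0,0,0],"fingers": 1},
    {"dp": [0,0,0],"dr": [0,0,0],"fingers": 1},
    {"dp": [0,0,0],"dr": [0,0,0],"fingers": 1}
  ]
}}

```text
time_s: 12.28
tool_pos: [0.5377, -0.03, 0.1078]
tool_rot: [149.9, -0.0, 68.0]
force: [2.4, -2.1, 2.9]
grip_width: 0.0006
grasp_force: 1.6
```

```bash
cat > avg.py <<'E'
from cell import env
import numpy as np
L=[]
for i in range(8):
    env.read_camera('side');o=env.get_obs();L.append(np.r_[o['tool_pos'][2]*1000,o['force']])
print(np.mean(L,0).round(2),np.std(L,0).round(2))
E
python3 avg.py
```

```text
[107.82   1.92  -0.99   2.82] [0.02 0.39 0.72 0.42]
```

>>> {"fn": "step_arm", "kwargs": {
  "moves": [
    {"dp": [0,1,-2],"dr": [0,0,0],"fingers": 1},
    {"dp": [0,0,0],"dr": [0,0,0],"fingers": 1},
    {"dp": [0,0,0],"dr": [0,0,0],"fingers": 1},
    {"dp": [0,0,0],"dr": [0,0,0],"fingers": 1},
    {"dp": [0,0,0],"dr": [0,0,0],"fingers": 1}
  ]
}}

```text
time_s: 13.3
tool_pos: [0.537, -0.0299, 0.1097]
tool_rot: [150.0, 0.0, 67.9]
force: [0.2, 0.6, 2.0]
grip_width: 0.0007
grasp_force: 1.1
```

```bash
python3 avg.py
```

```text
[109.72  -0.24   1.31   1.99] [0.03 0.49 0.7  0.44]
```

>>> {"fn": "step_arm", "kwargs": {
  "moves": [
    {"dp": [0,1,-2],"dr": [0,0,0],"fingers": 1},
    {"dp": [0,0,0],"dr": [0,0,0],"fingers": 1},
    {"dp": [0,0,0],"dr": [0,0,0],"fingers": 1},
    {"dp": [0,0,0],"dr": [0,0,0],"fingers": 1},
    {"dp": [0,0,0],"dr": [0,0,0],"fingers": 1}
  ]
}}

```text
time_s: 14.32
tool_pos: [0.537, -0.0301, 0.1121]
tool_rot: [149.9, 0.0, 67.9]
force: [0.2, 0.2, -0.1]
grip_width: 0.0006
grasp_force: 0.0
```

```bash
python3 avg.py
```

```text
[112.16  -0.22   0.28  -0.24] [0.04 0.36 0.42 0.36]
```

>>> {"fn": "step_arm", "kwargs": {
  "moves": [
    {"dp": [0,2.5,-4],"dr": [0,0,0],"fingers": 1},
    {"dp": [0,0,0],"dr": [0,0,0],"fingers": 1},
    {"dp": [0,0,0],"dr": [0,0,0],"fingers": 1},
    {"dp": [0,0,0],"dr": [0,0,0],"fingers": 1},
    {"dp": [0,0,0],"dr": [0,0,0],"fingers": 1}
  ]
}}

```text
time_s: 15.35
tool_pos: [0.5372, -0.0301, 0.1168]
tool_rot: [149.9, 0.0, 67.9]
force: [0.2, -0.5, -0.9]
grip_width: 0.0005
grasp_force: 0.0
```

```bash
python3 avg.py
```

```text
[ 1.1684e+02 -2.1000e-01 -8.0000e-02  3.0000e-02] [0.03 0.52 0.68 0.48]
```

Contact begins near 0.1107, where the front tip edge is at 103 mm. The spring force rises to about 4.6 N at the 0.1045 stop, so the button went through its full 6 mm and came up again. Retreating straight up.

>>> {"fn": "step_arm", "kwargs": {
  "moves": [
    {"dp": [0,6,-10],"dr": [0,0,0],"fingers": 1},
    {"dp": [0,10,-17],"dr": [0,0,0],"fingers": 1},
    {"dp": [0,10,-17],"dr": [0,0,0],"fingers": 1},
    {"dp": [0,10,-17],"dr": [0,0,0],"fingers": 1},
    {"dp": [0,10,-17],"dr": [0,0,0],"fingers": 1}
  ]
}}

```text
time_s: 16.38
tool_pos: [0.5379, -0.0304, 0.2081]
tool_rot: [149.9, 0.0, 67.9]
force: [0.7, 0.1, -0.6]
grip_width: 0.0006
grasp_force: 0.0
```

>>> {"fn": "step_arm", "kwargs": {
  "moves": [
    {"dp": [0,0,0],"dr": [0,0,0],"fingers": 1},
    {"dp": [0,0,0],"dr": [0,0,0],"fingers": 1},
    {"dp": [0,0,0],"dr": [0,0,0],"fingers": 1},
    {"dp": [0,0,0],"dr": [0,0,0],"fingers": 1},
    {"dp": [0,0,0],"dr": [0,0,0],"fingers": 1}
  ]
}}

```text
time_s: 17.0
tool_pos: [0.5378, -0.0304, 0.207]
tool_rot: [150.0, 0.0, 67.9]
force: [0.1, -0.8, 0.8]
grip_width: 0.0003
grasp_force: 0.0
```

```bash
python3 - <<'E'
from cell import env
import cv2
A=env.read_camera('side')[70:270,220:420,::-1];cv2.imwrite('pics/m5.png',cv2.resize(A,(600,600),interpolation=cv2.INTER_CUBIC))
E
```

```text
(no output)
```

View pics/m5.png

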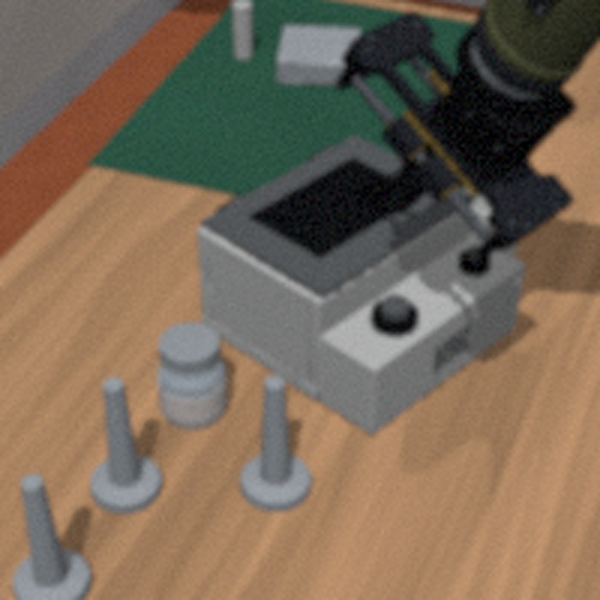

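The lid lies flat and both buttons are up, at (395,313) and (475,260). The jar and mandrels stand where they were, the cup is hidden behind the gripper, and the tool is clear of everything. Handing in.

```bash
python3 -c "
from cell import env
print(env.sign_off())"
```

```text
the job is handed in; nothing more can be done
None
```

I handed the job in at about 17 s of the 40 s, and no verdict came back: the lid is pushed shut, the large button went through its full travel (judged from contact force) and came back up, the small button was not touched, and the jar and mandrel stand where they were; the cup was hidden behind the gripper in the last picture.

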